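# Set out the crate lid for aligning a cartridge

### The arm

A 6-joint arm with a two-finger parallel gripper is mounted at the origin on the work surface. World frame = base frame: x ahead of the robot, y to its left, z up, the work surface at z = 0. Lengths are in mm, angles in rad, forces in N, time in s.
With the tool pointing down it reaches from about 350 to 775 mm from the base axis. Payload 7.3 kg.
Tool frame: the origin (TCP) lies midway between the tips of the shut fingers; the grasp point (between the pads) lies 19 mm behind it; z points along the fingers, y is the line along which they close (so a half turn about z gives the same grasp; the last joint's range is limited). The gripper opens to 92 mm and grips with 3 to 60 N. Pads are 19 mm wide; open, the fingers measure 130 mm over their backs; the gripper's body (75 mm by 190 mm) begins 47 mm behind the grasp point.
Start: joints at [-1.309, 0.342, 1.524, -0, 1.275, -0.146], TCP at [208.234, -481.958, 226.741] pointing down, gripper open.
Joint ranges: [-2.53, 2.53], [-0.77, 2.02], [0.04, 2.7], [-1, 4.14], [0.28, 2.66], [-3.11, 3.11]. Speed limits (rad/s): [2.57, 2.57, 3.14, 3.14, 3.14, 3.14].

### API

Orientations are given as [roll, pitch, yaw] about the fixed x, y, z axes, in that order (R = Rz(yaw) Ry(pitch) Rx(roll)).
In Python, from plant import monitor, optics, workorder gives the robot as it stands. The module is installed in compiled form; this text tells all that it offers.
- The arm moves only by the tool servo_tool, never from a script. Its arguments are lists of equal length, an entry for each row: "linear": the shift along the tool's x, y, z as a fraction of full scale, a list of three; "spin": the turn about the tool's z as a fraction of full scale. In form: {"linear": [[dx, dy, dz], ...], "spin": [spin, ...]}. A call has exactly 8 rows; each row shifts and turns the commanded pose from where the row before left it, along the tool's axes as they then stand; what a row does not reach is not made up. Full scale, the value 1, is 200 mm for a shift and 90 degrees for a turn. A row lasts 1/8 s, in which the tool goes at most 62.5 mm and 10.7 degrees, less where a joint would pass 70% of its speed; a pose out of reach is approached as far as the arm can. A call with a number of a shift or a turn outside -1 to 1 is refused whole. A call with a gripper value outside its range is refused whole. "hand" is the opening, from -1 (shut) to 1 (fully open), set as the call begins (left out, the last holds). The fingers move at their own pace and stop on an object; the grip force is fixed at half the most. Time passes only in rows, so rows that do not move let the fingers close, or fill a call up. It gives the time, the measured TCP pose, the force, the opening and the grip force at its end, in the units of the state.
- monitor.get_obs(): the state, without advancing time (a new reading comes with each control period).
- optics.capture(name): name is "scene" or "top" or "wrist"; returns a dict with "frame" (400x640x3 uint8, blue, green, red), "K" (3x3 intrinsics, pixels), "world_to_cam" (4x4, takes a point from world to camera coordinates). Camera axes: x right, y down, z forward; pixel columns grow to the right and rows downward; lengths in mm; the calibration is good to about 2 mm. The wrist camera is an equidistant fisheye: a pixel r from the principal point sees the ray r / f radians off the axis. A picture is of the moment at which its call begins. There is no depth.
- workorder.close_job(): hands the job in; it is judged then, once.
The state is a dict: "time": time; "joint_positions": joint angles; "dq": joint speeds; "tau": joint torques, N m; "tool_pos": TCP position; "tcp_rot": TCP orientation; "contact_force": force on the tool from outside, world axes, zero at the start; "moment": the same for the moment, N m; "grip_width": finger opening in mm; "finger_force": force on a finger pad.
Only numpy, scipy, OpenCV 4.12 (cv2) and the standard library are available. Lean on these libraries where they do the work, as an engineer would, in place of code of your own. Each camera call takes 0.05 s, during which the arm holds its last target. There are 200 camera calls.

### The job

Set out the kit on the crate lid for aligning a cartridge, leaving the protractor, the tray and everything you do not need where they are. Stand the brass record weight on the protractor over its spindle hole to pin it down, and only then set the silver headshell upright on the protractor's outer grid (the one farther from the hole), its length across the protractor along the grid lines. Also stand the green jar upright in the middle of the white tray's top, lay the blue gauge about 4 cm behind the protractor (on the side away from the robot), parallel to its long edge and centred on it, and lay the red screwdriver about 4 cm off whichever end of the protractor faces the tray, between the two, parallel to that end and centred on it; drop, tip over or knock down nothing.

Things in the scene. Friction and masses are not known exactly. Their poses are not given: they have to be found in the camera images.
- protractor: Flat black aluminium cartridge protractor, 64 (x) x 178 (y) x 4 (z) mm, 0.12 kg, loose on the lid. Origin: middle of underside. +y: along it to the end with the 7.5 mm spindle hole (white ring), centre at x 0, y +61 mm. White grids 44 (x) x 36 (y) mm: inner centred at y -5, outer at y -60 mm (x 0). +x: its far long side, away from the robot (within 15 degrees of world x).
- tray: White plastic parts tray, 130 x 130 x 60 mm tall, fixed. Origin: middle of underside; x away from the robot (within 12 degrees). Top: open tray, flat floor 45 mm above the origin, 122 x 122 mm inside, 4 mm walls rising 15 mm above the floor. A low screw bin tilts out of its lower front (-x) side by up to 30 mm; not needed. Stands left or right of the protractor, at least 110 mm from it.
- weight: Brass record weight: round foot 54 mm in diameter and 16 mm tall, above it a round grip 38 mm in diameter up to the top at 45 mm. 0.38 to 0.52 kg. Origin at the middle of its underside, z up.
- headshell: Silver headshell standing on its black cartridge (28 (x) x 17 (y) mm, 14 tall, red guard). Origin: middle of the cartridge's underside; z up, x along its length to the nose. Silver shell: 20 mm wide (y), z 14 to 21, x -24 to +37 mm (14 mm wide beyond x +26), thin finger lift to x +42, thin collar back to x -40 mm. 24 g. Grip across its width at the origin.
- jar: Green glass jar with a cream twist cap, upright: body 44 mm in diameter, 42 mm tall, shoulder to 46 mm, cap 40 mm in diameter from 46 mm to the top at 62 mm. About 0.13 kg. Origin at the middle of its underside, z up.
- screwdriver: Precision screwdriver with red handle, lying along x, 120 mm long, blade to +x. Origin: on the lid under the middle of its length; z up. Handle 12 mm square in section, x -58 to +8 mm, underside at z 0; thin steel shank from there to x +60 mm. 30 g. Balances at about x -20 mm, the place to grip it across.
- gauge: Blue stylus force gauge with a grey display and a round steel pan on top: flat box 80 (x, its length) by 30 (y) by 14 mm tall, about 45 g. Origin at the middle of its underside, z up.
- spare_headshell: Black spare headshell with a grey cartridge, of the same shape and size as the silver one; a bystander, leave it alone. Origin and axes as for the silver one.
- cleaner: Small amber glass bottle with a black cap and paper label, 32 mm in diameter, 85 mm tall; a bystander. Origin at the middle of its underside, z up.
- carton: Small brown carton with a pale lid, 45 (x) by 60 (y) by 34 mm tall; a bystander near the robot. Origin at the middle of its underside, z up.
Things that resemble listed ones, but are neither listed nor needed, are in the scene too. What is meant by the weight is not purple, and is the larger of those in its own colour.

How it is judged:
By the outcome, as a careful person would: the job done as asked, in the order asked, and still so for the second after the job is handed in, with the robot touching nothing.
It also fails if it takes over 122 s, if anything falls off the work surface, if the arm or the gripper's body presses on something with over 40 N, if the wrist force passes 120 N, or if a joint passes its speed limit or range.

## Working session

There is one attempt and no reset: what is moved stays moved. The work goes in short steps, Python scripts to look and compute and a tool call to move; the robot and the scene stay as the last step left them, time stands still between calls to the robot, and variables do not carry over. Pictures are saved under pics/ and viewed, at most 14 in all, crops included, and the job is handed in when it is done.

Besides the shell and the picture viewer there is one more tool, called after ">>>" as a command line: name --pt "numbers of a row" for each row, then --argument value for the rest. servo_tool: Moves the arm, as the interface text tells. Shift numbers are shares of 200 mm and turn numbers shares of 90 degrees, none past 1 either way. Its arguments: {"type":"object","properties":{"linear":{"type":"array","items":{"type":"array","items":{"type":"number","minimum":-1,"maximum":1}}},"spin":{"type":"array","items":{"type":"number","minimum":-1,"maximum":1}},"hand":{"type":"number"}},"required":["linear","spin"]}

```bash
mkdir -p pics; cat > h.py <<'E'
import numpy as np, cv2
from plant import monitor, optics, workorder
def cap(n,save=None):
    c=optics.capture(n)
    if save: cv2.imwrite(f'pics/{save}.png',c['frame']); np.savez(f'pics/{save}.npz',**c)
    return c
def ray2plane(c,uv,z):
    K=c['K'];T=np.array(c['world_to_cam']);R=T[:3,:3];t=T[:3,3]
    d=R.T@np.linalg.solve(K,[uv[0],uv[1],1.0]);o=-R.T@t
    return (o+d*(z-o[2])/d[2])
def proj(c,p):
    T=np.array(c['world_to_cam']);q=c['K']@(T[:3,:3]@np.array(p)+T[:3,3]);return q[:2]/q[2]
E
python3 - <<'E'
from h import *
for n in ['scene','top']:
    c=cap(n,n+'0'); T=c['world_to_cam']; print(n,(-T[:3,:3].T@T[:3,3]).round(),c['K'][0,0],T[2,:3].round(2),T[0,:3].round(2))
    cv2.imwrite(f'pics/{n}0b.png',cv2.resize(c['frame'],(800,500),interpolation=cv2.INTER_CUBIC))
print(monitor.get_obs())
E
```

```text
scene [1402.  829.  732.] 501.75267791858903 [-0.61 -0.58 -0.53] [-0.7   0.71  0.02]
top [ 415.   53. 1156.] 446.97301680797915 [ 0.14  0.   -0.99] [-0.01 -1.   -0.01]
{'time': 0.1, 'joint_positions': array([-1.30903307e+00,  3.42661705e-01,  1.52489655e+00,  2.10898568e-05,
        1.27539636e+00, -1.46011231e-01]), 'dq': array([ 2.44061698e-05, -1.46844047e-03, -1.93241207e-03, -9.90449648e-04,
        8.64649206e-04,  9.35408500e-04]), 'tau': array([ 3.46598266e-03, -4.32000089e+01, -2.44695979e+01,  7.19426712e-02,
        5.25610533e-02, -4.29287070e-05]), 'tool_pos': array([ 208.12733958, -481.60252828,  226.11866776]), 'tcp_rot': array([-3.14024812e+00, -2.18109223e-04,  4.07768192e-01]), 'contact_force': array([-0.10365206,  0.86480038, -1.06070763]), 'moment': array([-0.04224974,  0.05078681, -0.05897981]), 'finger_force': 0.0, 'grip_width': 91.88222264485569}
```

View pics/top0b.png

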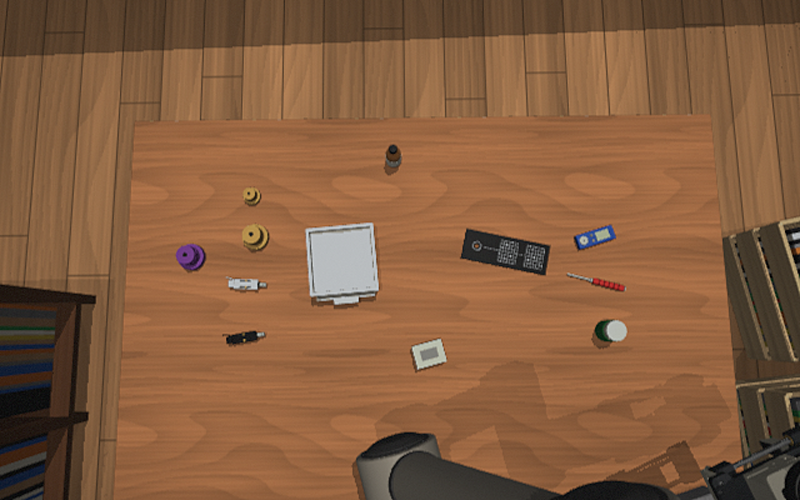

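View pics/scene0b.png

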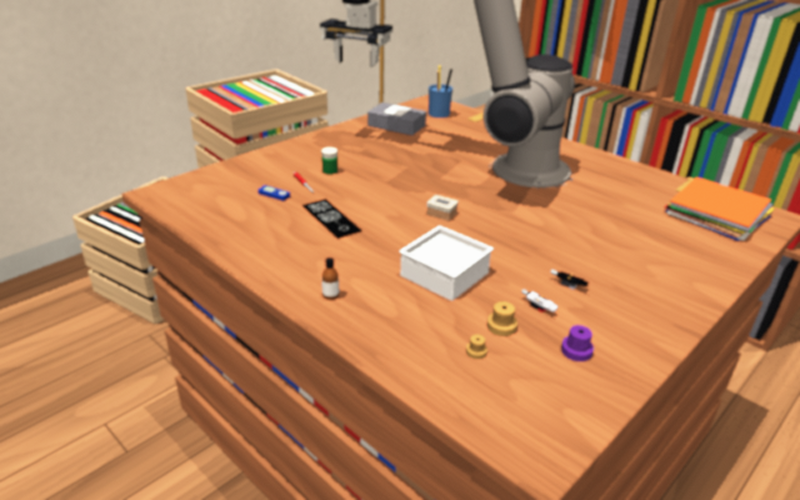

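Candidates (top0b px): brass weights: large (255,237), small (252,195), and a purple one at (190,257). I choose the large brass one. Headshells: silver (247,285), black spare (245,338). I choose silver. The jar (610,330), screwdriver (597,282) and gauge (595,237) each appear once; the amber bottle is at (392,157). The protractor's hole end (477,246) faces the tray (342,262).

```bash
python3 - <<'E'
from h import *
c=dict(np.load('pics/top0.npz')); f=c['frame']
a=cv2.resize(f[140:285,125:245],None,fx=4,fy=4,interpolation=cv2.INTER_CUBIC)[:, :400]
a=cv2.resize(f[145:285,135:235],(400,560),interpolation=cv2.INTER_CUBIC)
b=cv2.resize(f[175:285,360:510],(400,293),interpolation=cv2.INTER_CUBIC)
im=np.zeros((560,800,3),np.uint8); im[:,:400]=a; im[:293,400:]=b; cv2.imwrite('pics/crop1.png',im)
h=cv2.cvtColor(f,cv2.COLOR_BGR2HSV)
def m(lo,hi,roi,z,name,k=1):
    x0,y0,x1,y1=roi; M=np.zeros(f.shape[:2],np.uint8); M[y0:y1,x0:x1]=cv2.inRange(h,lo,hi)[y0:y1,x0:x1]
    M=cv2.morphologyEx(M,cv2.MORPH_CLOSE,np.ones((3,3)))
    cs=cv2.findContours(M,0,2)[0]; ct=max(cs,key=cv2.contourArea)
    P=np.array([ray2plane(c,p,z)[:2] for p in ct[:,0].astype(float)],np.float32)
    (cx,cy),(w,hh),an=cv2.minAreaRect(P)
    if w<hh: an-=90; w,hh=hh,w
    print(name,cv2.contourArea(ct),'c',round(cx,1),round(cy,1),'size',round(w,1),round(hh,1),'ang(long axis)',round(an,1), 'px',ct[:,0].mean(0).round())
m((0,0,0),(180,255,75),(362,175,447,225),4,'prot')
m((0,0,150),(180,40,255),(235,170,310,240),60,'tray')
m((100,100,60),(125,255,255),(450,175,500,203),14,'gauge')
m((0,190,90),(7,255,255),(450,212,510,240),8,'driverhandle')
m((20,0,150),(100,70,255),(470,250,510,280),62,'jarcap')
m((40,60,20),(90,255,255),(470,250,510,280),20,'jargreen')
m((18,60,60),(32,255,255),(185,170,222,205),16,'weight')
m((0,0,120),(180,50,255),(175,215,220,240),21,'head')
for p in [(206,187)]: print(h[p[1],p[0]])
E
```

```text
prot 1542.5 c 577.9 -167.2 size 177.3 63.2 ang(long axis) 77.6 px [404. 201.]
tray 2987.5 c 552.7 166.6 size 150.1 135.0 ang(long axis) 4.8 px [277. 215.]
gauge 304.5 c 605.4 -352.6 size 79.4 29.2 ang(long axis) -73.5 px [476. 189.]
driverhandle 73.0 c 507.0 -375.0 size 62.6 10.7 ang(long axis) 75.1 px [486. 227.]
jarcap 175.5 c 413.8 -365.9 size 38.3 33.8 ang(long axis) -3.6 px [493. 264.]
jargreen 88.5 c 413.1 -354.3 size 40.1 30.3 ang(long axis) 3.6 px [482. 265.]
weight 298.0 c 613.7 351.4 size 52.7 51.2 ang(long axis) 14.9 px [204. 190.]
head 177.0 c 515.7 366.9 size 80.5 21.4 ang(long axis) 86.0 px [197. 226.]
[ 19 146 185]
```

View pics/crop1.png

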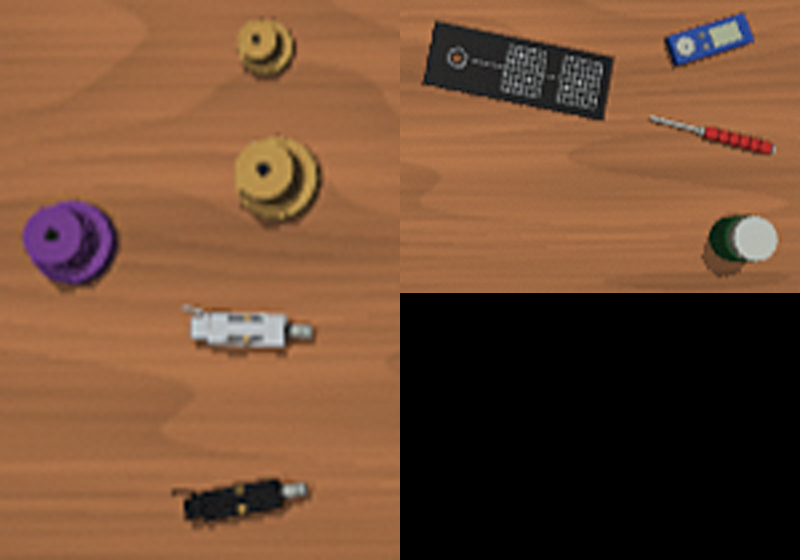

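The crop confirms the choice: large brass weight with its foot at about (278,180), silver headshell at (245,330) with its nose to the left, and the protractor's hole at (458,58). Next is a planning helper, then the move above the jar.

```bash
cat >> h.py <<'E'
def pose():
    o=monitor.get_obs(); return np.array([*o['tool_pos'],np.degrees(o['tcp_rot'][2])])
def plan(*wps,cur=None):
    """wps: (x,y,z,yawdeg,nrows); prints rows"""
    p=pose() if cur is None else np.array(cur,float); rows=[]
    for w in wps:
        t=np.array(w[:4],float); n=int(w[4]); d=(t-p)/n; d[3]=((t[3]-p[3]+180)%360-180)/n
        if n and (np.linalg.norm(d[:3])>62 or abs(d[3])>10.6): print('TOO FAST',np.linalg.norm(d[:3]),d[3])
        for i in range(n):
            a=np.radians(p[3]+i*d[3]); x,y=d[:2]
            rows.append([(x*np.cos(a)+y*np.sin(a))/200,(x*np.sin(a)-y*np.cos(a))/200,-d[2]/200,-d[3]/90])
        p=t
    for k in range(0,len(rows),8):
        r=np.round(rows[k:k+8],3)+0.0; r=np.vstack([r,np.zeros((8-len(r),4))])
        print('lin',r[:,:3].tolist(),'spin',r[:,3].tolist())
E
python3 -c "
from h import *
plan((414,-364,150,23.4,6))"
```

```text
lin [[0.196, -0.022, 0.063], [0.196, -0.022, 0.063], [0.196, -0.022, 0.063], [0.196, -0.022, 0.063], [0.196, -0.022, 0.063], [0.196, -0.022, 0.063], [0.0, 0.0, 0.0], [0.0, 0.0, 0.0]] spin [0.0, 0.0, 0.0, 0.0, 0.0, 0.0, 0.0, 0.0]
```

>>> servo_tool --pt "0.196 -0.022 0.063" --pt "0.196 -0.022 0.063" --pt "0.196 -0.022 0.063" --pt "0.196 -0.022 0.063" --pt "0.196 -0.022 0.063" --pt "0.196 -0.022 0.063" --pt "0 0 0" --pt "0 0 0" --spin '[0, 0, 0, 0, 0, 0, 0, 0]' --hand 1

```text
time: 1.1
tool_pos: [413.3, -364.6, 151.0]
tcp_rot: [-3.141, 0.001, 0.408]
contact_force: [0.1, 0.3, 0.1]
grip_width: 91.6
finger_force: 0.0
```

```bash
python3 - <<'E'
from h import *
print(pose().round(1))
c=cap('wrist','w1');T=c['world_to_cam']; print(c['K'],(-T[:3,:3].T@T[:3,3]).round(),T.round(2))
E
```

```text
[ 413.3 -364.6  151.    23.4]
[[309.70691629   0.         320.72529463]
 [  0.         309.70691629 201.48774707]
 [  0.           0.           1.        ]] [ 477. -338.  310.] [[ 4.0000e-01 -9.2000e-01 -0.0000e+00 -4.9899e+02]
 [-8.9000e-01 -3.8000e-01  2.6000e-01  2.1338e+02]
 [-2.4000e-01 -1.0000e-01 -9.7000e-01  3.7789e+02]
 [ 0.0000e+00  0.0000e+00  0.0000e+00  1.0000e+00]]
```

View pics/w1.png

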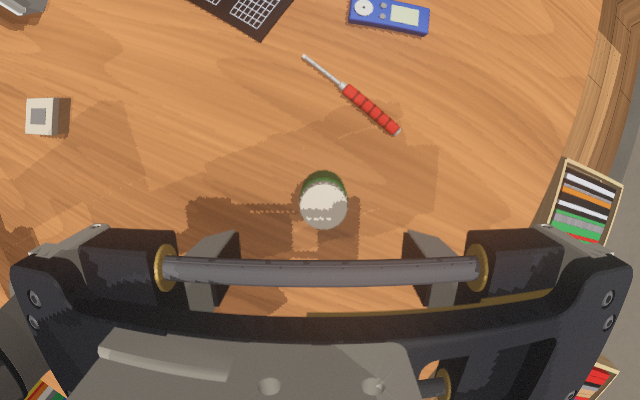

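The wrist view shows the jar cap at (323,205) between the open fingers, the screwdriver from (303,57) to (398,133), and the gauge at (388,15). I'll add a fisheye ray cast and measure the jar, screwdriver and gauge from it.

```bash
cat >> h.py <<'E'
def wpt(c,uv,z):
    K=c['K'];T=np.array(c['world_to_cam']);R=T[:3,:3];o=-R.T@T[:3,3]
    d=(np.array(uv,float)-K[:2,2])/K[0,0]; r=np.linalg.norm(d)+1e-9
    v=R.T@np.array([*(d/r*np.sin(r)),np.cos(r)]); return o+v*(z-o[2])/v[2]
def seg(c,lo,hi,roi,z,name,wrist=True,close=3):
    f=c['frame'];h=cv2.cvtColor(f,cv2.COLOR_BGR2HSV); x0,y0,x1,y1=roi
    M=np.zeros(f.shape[:2],np.uint8); M[y0:y1,x0:x1]=cv2.inRange(h,lo,hi)[y0:y1,x0:x1]
    M=cv2.morphologyEx(M,cv2.MORPH_CLOSE,np.ones((close,close)))
    ct=max(cv2.findContours(M,0,2)[0],key=cv2.contourArea)
    fn=wpt if wrist else ray2plane
    P=np.array([fn(c,p,z)[:2] for p in ct[:,0].astype(float)],np.float32)
    (cx,cy),(w,hh),an=cv2.minAreaRect(P)
    if w<hh: an-=90; w,hh=hh,w
    (ex,ey),r=cv2.minEnclosingCircle(P)
    print(name,cv2.contourArea(ct),'rect',np.round([cx,cy,w,hh,an],1),'circ',np.round([ex,ey,r],1),'px',ct[:,0].mean(0).round(), 'box',cv2.boundingRect(ct))
    return P
E
python3 - <<'E'
from h import *
c=dict(np.load('pics/w1.npz'))
seg(c,(0,0,140),(180,70,255),(295,175,355,235),62,'cap')
seg(c,(0,190,70),(7,255,255),(330,75,410,145),7,'handle',close=7)
print('tip',wpt(c,(303,57),6),'end',wpt(c,(398,132),6))
seg(c,(100,100,40),(130,255,255),(330,0,440,45),10,'gauge',close=9)
E
```

```text
cap 1709.5 rect [ 413.1 -367.4   40.7   39.6   29.3] circ [ 413.1 -367.5   20.9] px [323. 205.] box (299, 181, 49, 49)
handle 244.5 rect [ 503.1 -389.2   41.5   11.2   73.7] circ [ 501.2 -388.6   20.8] px [379. 118.] box (361, 103, 35, 31)
tip [ 527.70642648 -297.45361908    6.        ] end [ 497.64302235 -412.53123716    6.        ]
gauge 1589.0 rect [ 608.3 -355.9   79.8   33.5  -73.6] circ [ 606.  -356.8   41.8] px [389.  18.] box (349, 0, 81, 34)
```

```bash
python3 -c "
from h import *
plan((413.1,-367.4,16,23.4,5))"
```

```text
lin [[-0.001, 0.002, 0.135], [-0.001, 0.002, 0.135], [-0.001, 0.002, 0.135], [-0.001, 0.002, 0.135], [-0.001, 0.002, 0.135], [0.0, 0.0, 0.0], [0.0, 0.0, 0.0], [0.0, 0.0, 0.0]] spin [0.0, 0.0, 0.0, 0.0, 0.0, 0.0, 0.0, 0.0]
```

>>> servo_tool --pt "-0.001 0.003 0.135" --pt "-0.001 0.003 0.135" --pt "-0.001 0.003 0.135" --pt "-0.001 0.002 0.135" --pt "-0.001 0.002 0.135" --pt "0 0 0" --pt "0 0 0" --pt "0 0 0" --spin '[0, 0, 0, 0, 0, 0, 0, 0]'

```text
time: 2.15
tool_pos: [414.2, -368.2, 17.6]
tcp_rot: [3.139, -0.001, 0.407]
contact_force: [0.1, -0.5, 0.4]
grip_width: 91.8
finger_force: 0.0
```

>>> servo_tool --pt "0 0 0" --pt "0 0 0" --pt "0 0 0" --pt "0 0 0" --pt "0 0 0" --pt "0 0 0" --pt "0 0 0" --pt "0 0 0" --spin '[0, 0, 0, 0, 0, 0, 0, 0]' --hand -1

```text
time: 3.15
tool_pos: [413.8, -367.2, 16.1]
tcp_rot: [-3.142, 0.0, 0.408]
contact_force: [0.2, 0.2, -0.1]
grip_width: 43.2
finger_force: 30.0
```

```bash
python3 -c "
from h import *
plan((413.8,-367.2,160,23.4,4),(550,160,190,5,12))"
```

```text
lin [[0.0, 0.0, -0.18], [0.0, 0.0, -0.18], [0.0, 0.0, -0.18], [0.0, 0.0, -0.18], [0.139, -0.179, -0.012], [0.134, -0.183, -0.012], [0.13, -0.186, -0.012], [0.125, -0.19, -0.012]] spin [0.0, 0.0, 0.0, 0.0, 0.017, 0.017, 0.017, 0.017]
lin [[0.119, -0.193, -0.012], [0.114, -0.196, -0.012], [0.109, -0.199, -0.012], [0.104, -0.202, -0.012], [0.098, -0.205, -0.012], [0.093, -0.207, -0.012], [0.087, -0.21, -0.012], [0.081, -0.212, -0.012]] spin [0.017, 0.017, 0.017, 0.017, 0.017, 0.017, 0.017, 0.017]
```

>>> servo_tool --pt "0 0 -0.18" --pt "0 0 -0.18" --pt "0 0 -0.18" --pt "0 0 -0.18" --pt "0.139 -0.179 -0.012" --pt "0.134 -0.183 -0.012" --pt "0.13 -0.186 -0.012" --pt "0.125 -0.19 -0.012" --spin '[0, 0, 0, 0, 0.017, 0.017, 0.017, 0.017]'

```text
time: 4.15
tool_pos: [459.4, -190.1, 169.8]
tcp_rot: [3.142, -0.0, 0.3]
contact_force: [0.3, 0.8, -1.4]
grip_width: 43.2
finger_force: 30.0
```

>>> servo_tool --pt "0.119 -0.193 -0.012" --pt "0.114 -0.196 -0.012" --pt "0.109 -0.199 -0.012" --pt "0.104 -0.202 -0.012" --pt "0.098 -0.205 -0.012" --pt "0.093 -0.207 -0.012" --pt "0.087 -0.21 -0.012" --pt "0.081 -0.212 -0.012" --spin '[0.017, 0.017, 0.017, 0.017, 0.017, 0.017, 0.017, 0.017]'

```text
time: 5.15
tool_pos: [550.2, 161.6, 188.8]
tcp_rot: [3.141, 0.0, 0.087]
contact_force: [0.5, -0.5, -1.3]
grip_width: 43.0
finger_force: 30.0
```

```bash
python3 - <<'E'
from h import *
c=cap('wrist','w2'); print(pose().round(1), monitor.get_obs()['grip_width'])
E
```

```text
[551.1 166.7 189.1   5. ] 43.435332315872486
```

View pics/w2.png

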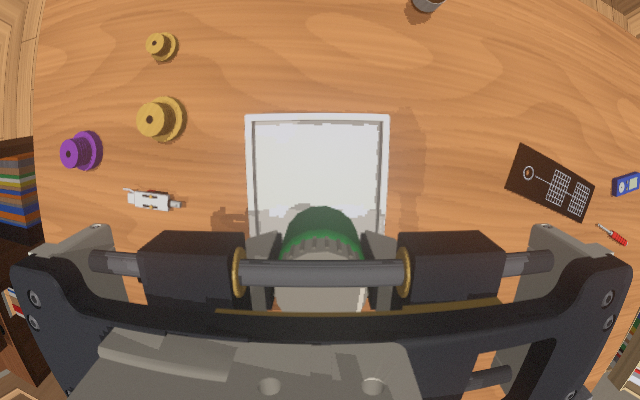

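Tray from the wrist: far rim corners at about (246,115) and (390,114); the jar hangs upright between the fingers. I'll compute the tray centre from the far rim in the wrist and top views.

```bash
python3 - <<'E'
from h import *
print(pose().round(1))
def tray(c,roi,fn,lo):
    f=c['frame'];h=cv2.cvtColor(f,cv2.COLOR_BGR2HSV);x0,y0,x1,y1=roi
    M=np.zeros(f.shape[:2],np.uint8);M[y0:y1,x0:x1]=cv2.inRange(h,(0,0,lo),(180,50,255))[y0:y1,x0:x1]
    ys,xs=np.nonzero(M)
    cols=np.arange(xs.min()+6,xs.max()-6); top=[(u,ys[xs==u].min()-.5) for u in cols]
    rows=range(ys.min()+6,ys.min()+(y1-y0)*7//10)
    L=[(xs[ys==v].min()-.5,v) for v in rows]; R=[(xs[ys==v].max()+.5,v) for v in rows]
    out=[]
    for S in (top,L,R):
        P=np.array([fn(c,p,60)[:2] for p in S],np.float32)
        vx,vy,px,py=cv2.fitLine(P,cv2.DIST_HUBER,0,.01,.01).ravel(); out.append((np.degrees(np.arctan2(vy,vx)),np.array([px,py]),np.array([vx,vy])))
    def X(a,b):
        s=np.linalg.solve(np.c_[a[2],-b[2]],b[1]-a[1]);return a[1]+s[0]*a[2]
    p,q=X(out[0],out[1]),X(out[0],out[2]); e=(p-q)/np.linalg.norm(p-q); back=np.array([-e[1],e[0]])
    if back[0]>0: back=-back
    print([round(float(o[0]),1) for o in out],'w',np.linalg.norm(p-q).round(1),'corners',p.round(1),q.round(1),'centre',((p+q)/2+65*back).round(1))
tray(dict(np.load('pics/w2.npz')),(225,100,410,190),wpt,150)
tray(dict(np.load('pics/top0.npz')),(235,170,310,240),ray2plane,150)
E
```

```text
[551.1 166.7 189.1   5. ]
[-85.3, 4.1, 4.4] w 135.6 corners [620.4 238.2] [631.5 103. ] centre [561.2 165.2]
[-85.5, 4.3, 4.7] w 135.0 corners [622.3 240. ] [632.9 105.4] centre [562.8 167.6]
```

>>> servo_tool --pt "0.024 0.002 0.1" --pt "0.024 0.003 0.1" --pt "0 0 0.15" --pt "0 0 0.15" --pt "0 0 0.09" --pt "0 0 0.02" --pt "0 0 0.0" --pt "0 0 0" --spin '[0, 0, 0, 0, 0, 0, 0, 0]'

```text
time: 6.2
tool_pos: [560.4, 160.1, 67.9]
tcp_rot: [-3.142, -0.002, 0.087]
contact_force: [-0.2, -0.1, -0.4]
grip_width: 43.1
finger_force: 30.0
```

>>> servo_tool --pt "0 0 0" --pt "0 0 0" --pt "0 0 0" --pt "0 0 0" --pt "0 0 0" --pt "0 0 0" --pt "0 0 0" --pt "0 0 0" --spin '[0, 0, 0, 0, 0, 0, 0, 0]'

```text
time: 7.2
tool_pos: [559.8, 160.0, 66.9]
tcp_rot: [3.142, -0.0, 0.087]
contact_force: [0.3, -0.7, -1.7]
grip_width: 43.6
finger_force: 30.0
```

>>> servo_tool --pt "0.009 -0.032 0" --pt "0 0 0" --pt "0 0 0.01" --pt "0 0 0.008" --pt "0 0 0.007" --pt "0 0 0" --pt "0 0 0" --pt "0 0 0" --spin '[0, 0, 0, 0, 0, 0, 0, 0]'

```text
time: 8.2
tool_pos: [561.0, 166.6, 61.9]
tcp_rot: [3.142, -0.0, 0.087]
contact_force: [0.3, -0.1, -0.2]
grip_width: 43.4
finger_force: 30.0
```

>>> servo_tool --pt "0 0 0.002" --pt "0 0 0.002" --pt "0 0 0" --pt "0 0 0" --pt "0 0 0" --pt "0 0 0" --pt "0 0 0" --pt "0 0 0" --spin '[0, 0, 0, 0, 0, 0, 0, 0]'

```text
time: 9.2
tool_pos: [561.0, 166.6, 61.1]
tcp_rot: [3.142, -0.0, 0.087]
contact_force: [-0.0, 0.7, -0.2]
grip_width: 43.6
finger_force: 30.0
```

>>> servo_tool --pt "0 0 0" --pt "0 0 0" --pt "0 0 0" --pt "0 0 0" --pt "0 0 -0.05" --pt "0 0 -0.15" --pt "0 0 -0.2" --pt "0 0 -0.2" --spin '[0, 0, 0, 0, 0, 0, 0, 0]' --hand 0.39

```text
time: 10.2
tool_pos: [560.9, 166.5, 183.0]
tcp_rot: [3.142, -0.001, 0.087]
contact_force: [1.2, -1.1, -0.1]
grip_width: 63.7
finger_force: 0.0
```

```bash
python3 - <<'E'
from h import *
plan((540,-80,175,40,6),(508,-369,150,75.1,7),cur=(561,166.6,181,5))
E
```

```text
lin [[-0.035, 0.203, 0.005], [-0.056, 0.199, 0.005], [-0.076, 0.192, 0.005], [-0.095, 0.183, 0.005], [-0.113, 0.173, 0.005], [-0.13, 0.16, 0.005], [-0.15, 0.143, 0.018], [-0.162, 0.13, 0.018]] spin [-0.065, -0.065, -0.065, -0.065, -0.065, -0.065, -0.056, -0.056]
lin [[-0.173, 0.115, 0.018], [-0.182, 0.1, 0.018], [-0.19, 0.083, 0.018], [-0.197, 0.066, 0.018], [-0.202, 0.049, 0.018], [0.0, 0.0, 0.0], [0.0, 0.0, 0.0], [0.0, 0.0, 0.0]] spin [-0.056, -0.056, -0.056, -0.056, -0.056, 0.0, 0.0, 0.0]
```

>>> servo_tool --pt "-0.035 0.203 0.005" --pt "-0.056 0.199 0.005" --pt "-0.076 0.192 0.005" --pt "-0.095 0.183 0.005" --pt "-0.113 0.173 0.005" --pt "-0.13 0.16 0.005" --pt "-0.15 0.143 0.018" --pt "-0.162 0.13 0.018" --spin '[-0.065, -0.065, -0.065, -0.065, -0.065, -0.065, -0.056, -0.056]'

```text
time: 11.2
tool_pos: [531.1, -164.1, 168.7]
tcp_rot: [3.14, -0.0, 0.879]
contact_force: [0.4, 0.4, 1.3]
grip_width: 64.2
finger_force: 0.0
```

>>> servo_tool --pt "-0.173 0.115 0.018" --pt "-0.182 0.1 0.018" --pt "-0.19 0.083 0.018" --pt "-0.197 0.066 0.018" --pt "-0.202 0.049 0.018" --pt "0 0 0" --pt "0 0 0" --pt "0 0 0" --spin '[-0.056, -0.056, -0.056, -0.056, -0.056, 0, 0, 0]' --hand 0

```text
time: 12.2
tool_pos: [509.5, -368.0, 150.4]
tcp_rot: [3.141, -0.0, 1.317]
contact_force: [-0.1, 0.3, 0.3]
grip_width: 46.1
finger_force: 0.0
```

```bash
python3 - <<'E'
from h import *
c=cap('wrist','w3'); print(pose().round(1))
E
```

```text
[ 509.5 -368.1  150.4   75.4]
```

View pics/w3.png

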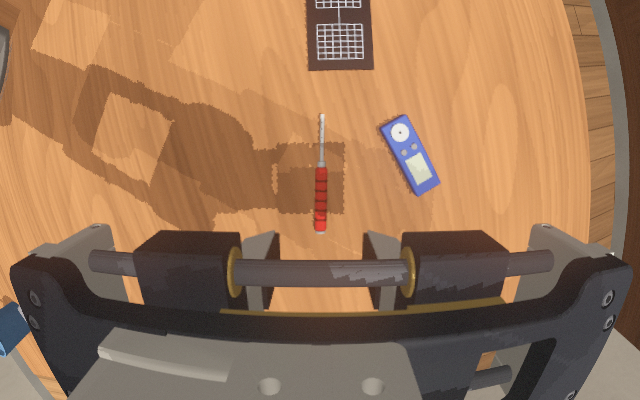

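The view shows the screwdriver in line with the tool: blade tip (322,114), handle end (320,233). The gauge is at (410,155) and the near end of the protractor at (341,68).

```bash
python3 - <<'E'
from h import *
c=dict(np.load('pics/w3.npz'))
seg(c,(0,150,50),(9,255,255),(305,155,340,240),8,'handle',close=11)
a,b=wpt(c,(322,113.5),6),wpt(c,(320.5,234),6); print(a,b,(a+b)/2,np.degrees(np.arctan2(*(a-b)[1::-1])),np.linalg.norm(a-b))
seg(c,(100,100,40),(130,255,255),(370,100,450,205),12,'gauge',close=9)
E
```

```text
handle 693.0 rect [ 506.4 -377.7   65.7   12.2   74. ] circ [ 506.3 -377.7   33.1] px [321. 201.] box (314, 167, 14, 64)
[ 529.39412798 -295.73664528    6.        ] [ 496.80492121 -414.4685675     6.        ] [ 513.0995246  -355.10260639    6.        ] 74.65160014063366 123.12321370692318
gauge 1985.0 rect [ 605.2 -356.4   79.1   28.6  -73.1] circ [ 604.7 -356.8   40.9] px [412. 156.] box (382, 116, 58, 80)
```

```bash
python3 - <<'E'
from h import *
plan((507.6,-372.5,40,74.7,3),(507.6,-372.5,2.5,74.7,3))
E
```

```text
lin [[-0.008, -0.001, 0.184], [-0.008, -0.001, 0.184], [-0.008, -0.001, 0.184], [0.0, 0.0, 0.062], [0.0, 0.0, 0.062], [0.0, 0.0, 0.062], [0.0, 0.0, 0.0], [0.0, 0.0, 0.0]] spin [0.003, 0.003, 0.003, 0.0, 0.0, 0.0, 0.0, 0.0]
```

>>> servo_tool --pt "-0.008 -0.001 0.184" --pt "-0.008 -0.001 0.184" --pt "-0.008 -0.001 0.184" --pt "0 0 0.08" --pt "0 0 0.06" --pt "0 0 0.046" --pt "0 0 0" --pt "0 0 0" --spin '[0.003, 0.003, 0.003, 0, 0, 0, 0, 0]'

```text
time: 13.25
tool_pos: [507.7, -374.1, 3.2]
tcp_rot: [3.14, 0.001, 1.302]
contact_force: [0.2, -0.7, 0.5]
grip_width: 45.7
finger_force: 0.0
```

>>> servo_tool --pt "0 0 0" --pt "0 0 0" --pt "0 0 0" --pt "0 0 0" --pt "0 0 0" --pt "0 0 0" --pt "0 0 0" --pt "0 0 0" --spin '[0, 0, 0, 0, 0, 0, 0, 0]' --hand -1

```text
time: 14.25
tool_pos: [507.3, -373.7, 2.4]
tcp_rot: [3.141, 0.0, 1.302]
contact_force: [0.4, 0.2, 0.4]
grip_width: 11.3
finger_force: 30.0
```

```bash
python3 - <<'E'
from h import *
p=pose();print(p.round(1))
plan((p[0],p[1],110,p[3],3),(587.4,-31,110,-12.8,9))
E
```

```text
[ 507.3 -373.7    2.4   74.6]
lin [[0.0, 0.0, -0.179], [0.0, 0.0, -0.179], [0.0, 0.0, -0.179], [0.195, -0.008, 0.0], [0.191, -0.041, 0.0], [0.182, -0.072, 0.0], [0.167, -0.102, 0.0], [0.147, -0.129, 0.0]] spin [0.0, 0.0, 0.0, 0.108, 0.108, 0.108, 0.108, 0.108]
lin [[0.124, -0.152, 0.0], [0.096, -0.17, 0.0], [0.066, -0.184, 0.0], [0.034, -0.193, 0.0], [0.0, 0.0, 0.0], [0.0, 0.0, 0.0], [0.0, 0.0, 0.0], [0.0, 0.0, 0.0]] spin [0.108, 0.108, 0.108, 0.108, 0.0, 0.0, 0.0, 0.0]
```

>>> servo_tool --pt "0 0 -0.179" --pt "0 0 -0.179" --pt "0 0 -0.179" --pt "0.195 -0.008 0" --pt "0.191 -0.041 0" --pt "0.182 -0.072 0" --pt "0.167 -0.102 0" --pt "0.147 -0.129 0" --spin '[0, 0, 0, 0.108, 0.108, 0.108, 0.108, 0.108]'

```text
time: 15.25
tool_pos: [551.8, -182.0, 109.7]
tcp_rot: [-3.142, 0.0, 0.448]
contact_force: [-0.1, 0.2, -0.5]
grip_width: 11.6
finger_force: 30.0
```

>>> servo_tool --pt "0.124 -0.152 0" --pt "0.096 -0.17 0" --pt "0.066 -0.184 0" --pt "0.034 -0.193 0" --pt "0 0 0" --pt "0 0 0" --pt "0 0 0" --pt "0 0 0" --spin '[0.108, 0.108, 0.108, 0.108, 0, 0, 0, 0]'

```text
time: 16.25
tool_pos: [587.3, -31.8, 109.7]
tcp_rot: [3.141, 0.0, -0.226]
contact_force: [-0.3, 0.7, 0.1]
grip_width: 11.9
finger_force: 30.0
```

```bash
python3 - <<'E'
from h import *
c=cap('wrist','w4'); print(pose().round(1))
E
```

```text
[587.3 -31.7 109.7 -13. ]
```

View pics/w4.png

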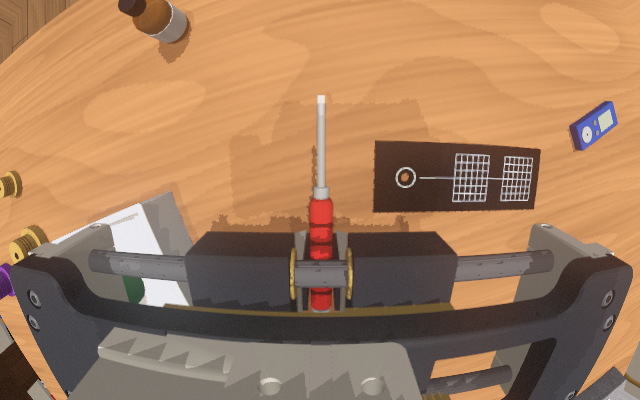

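The screwdriver is held straight (tip at (321,97)). The protractor shows corners (376,141), (540,149), (535,209), (373,212) and the hole at (405,177). I'll refine the protractor pose from this view.

```bash
python3 - <<'E'
from h import *
c=dict(np.load('pics/w4.npz'))
P=seg(c,(0,0,0),(180,255,75),(365,130,550,222),4,'prot',close=25)
h=wpt(c,(405,177),4)
print('hole',h.round(1))
for p in [(376,141),(540,149),(535,209),(373,212)]: print(wpt(c,p,4).round(1))
print('tip at z=113', wpt(c,(321,97),113).round(1))
E
```

```text
prot 5636.0 rect [ 576.5 -148.7  135.6   52.1   77.3] circ [ 569.2 -146.6   69.2] px [436. 176.] box (374, 154, 133, 58)
hole [ 590.5 -110.6    4. ]
[627.1 -90.9   4. ]
[ 589.  -264.1    4. ]
[ 525.8 -253.3    4. ]
[565.3 -76.2   4. ]
tip at z=113 [665.8 -51.3 113. ]
```

```bash
python3 - <<'E'
from h import *
t=cap('top','top4'); s=cap('scene','scene4')
e=np.array([665.7,-49.8,113.4]); a,b=proj(t,e),proj(s,e); print(a,b, 'hole',proj(t,(590.7,-109,4)),proj(s,(590.7,-109,4)),'protc',proj(s,(577.4,-169,4)))
def crop(c,p,r): 
    x,y=np.round(p).astype(int); return cv2.resize(c['frame'][y-r:y+r,x-r:x+r],(400,400),interpolation=cv2.INTER_CUBIC),(x-r,y-r)
A,oa=crop(t,a,25); B,ob=crop(s,proj(s,(590,-130,4)),50); print(oa,ob)
cv2.imwrite('pics/cmp.png',np.hstack([A,B]))
E
```

```text
[361.72923357 158.91618705] [267.77651464 164.37412202] hole [381.2733172  196.64778225] [275.24782354 182.40691779] protc [265.05754039 173.31772272]
(np.int64(337), np.int64(134)) (np.int64(221), np.int64(130))
```

View pics/cmp.png

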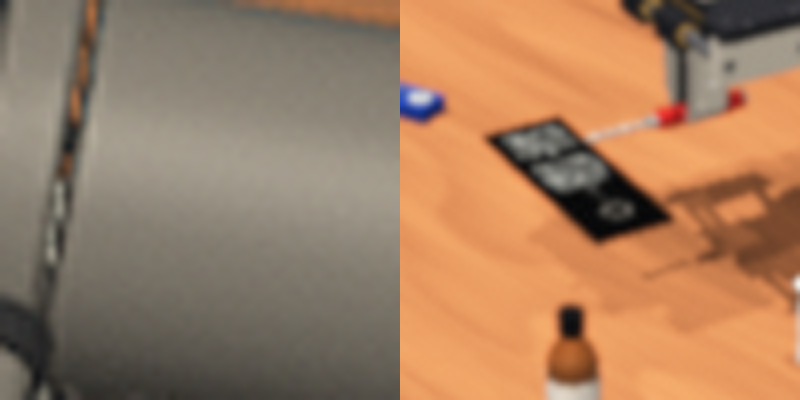

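The tip agrees with the arm's kinematics to within a pixel. The hole in the scene view agrees with (590.7,-109), so I take the midpoint: protractor centre (577.4,-169.0), long axis 77.6°.

```bash
python3 - <<'E'
from h import *
plan((585.7,-32.5,60,-12.4,2),(585.7,-32.5,3,-12.4,4))
E
```

```text
lin [[-0.003, 0.004, 0.124], [-0.003, 0.004, 0.124], [0.0, 0.0, 0.071], [0.0, 0.0, 0.071], [0.0, 0.0, 0.071], [0.0, 0.0, 0.071], [0.0, 0.0, 0.0], [0.0, 0.0, 0.0]] spin [-0.003, -0.003, 0.0, 0.0, 0.0, 0.0, 0.0, 0.0]
```

>>> servo_tool --pt "-0.003 0.004 0.124" --pt "-0.003 0.004 0.124" --pt "0 0 0.12" --pt "0 0 0.09" --pt "0 0 0.05" --pt "0 0 0.022" --pt "0 0 0" --pt "0 0 0" --spin '[-0.003, -0.003, 0, 0, 0, 0, 0, 0]'

```text
time: 17.4
tool_pos: [586.4, -32.2, 4.4]
tcp_rot: [3.142, -0.001, -0.216]
contact_force: [0.3, 0.8, -0.4]
grip_width: 11.8
finger_force: 30.0
```

>>> servo_tool --pt "0 0 0" --pt "0 0 0" --pt "0 0 0" --pt "0 0 0" --pt "0 0 0" --pt "0 0 0" --pt "0 0 0" --pt "0 0 0" --spin '[0, 0, 0, 0, 0, 0, 0, 0]'

```text
time: 18.4
tool_pos: [585.9, -32.1, 3.7]
tcp_rot: [3.142, -0.0, -0.216]
contact_force: [0.4, 0.3, 0.5]
grip_width: 11.8
finger_force: 30.0
```

>>> servo_tool --pt "0 0 0.003" --pt "0 0 0.003" --pt "0 0 0" --pt "0 0 0" --pt "0 0 0" --pt "0 0 0" --pt "0 0 0" --pt "0 0 0" --spin '[0, 0, 0, 0, 0, 0, 0, 0]'

```text
time: 19.4
tool_pos: [585.9, -32.2, 2.5]
tcp_rot: [3.142, -0.0, -0.216]
contact_force: [0.0, -0.8, -0.4]
grip_width: 11.3
finger_force: 30.0
```

>>> servo_tool --pt "0 0 0" --pt "0 0 0" --pt "0 0 0" --pt "0 0 -0.05" --pt "0 0 -0.15" --pt "0 0 -0.2" --pt "0 0 -0.2" --pt "0 0 0" --spin '[0, 0, 0, 0, 0, 0, 0, 0]' --hand -0.3

```text
time: 20.4
tool_pos: [588.1, -32.5, 126.8]
tcp_rot: [-3.141, -0.008, -0.216]
contact_force: [1.2, -0.5, -0.4]
grip_width: 32.2
finger_force: 0.0
```

```bash
python3 - <<'E'
from h import *
print(pose().round(1)); plan((602,-345,123,106.7,13))
c=cap('wrist','w5')
seg(c,(0,150,50),(9,255,255),(280,150,360,330),8,'handle',close=11)
E
```

```text
[588.1 -32.5 126.8 -12.4]
lin [[0.031, 0.116, 0.001], [0.012, 0.12, 0.001], [-0.007, 0.12, 0.001], [-0.026, 0.117, 0.001], [-0.045, 0.112, 0.001], [-0.062, 0.103, 0.001], [-0.077, 0.092, 0.001], [-0.091, 0.079, 0.001]] spin [-0.102, -0.102, -0.102, -0.102, -0.102, -0.102, -0.102, -0.102]
lin [[-0.102, 0.063, 0.001], [-0.111, 0.046, 0.001], [-0.117, 0.028, 0.001], [-0.12, 0.009, 0.001], [-0.12, -0.01, 0.001], [0.0, 0.0, 0.0], [0.0, 0.0, 0.0], [0.0, 0.0, 0.0]] spin [-0.102, -0.102, -0.102, -0.102, -0.102, 0.0, 0.0, 0.0]
handle 808.5 rect [582.4 -32.6  65.5  11.5 -12.5] circ [582.4 -32.6  33. ] px [321. 205.] box (315, 168, 13, 69)
```

>>> servo_tool --pt "0.031 0.116 0.001" --pt "0.012 0.12 0.001" --pt "-0.007 0.12 0.001" --pt "-0.026 0.117 0.001" --pt "-0.045 0.112 0.001" --pt "-0.062 0.103 0.001" --pt "-0.077 0.092 0.001" --pt "-0.091 0.079 0.001" --spin '[-0.102, -0.102, -0.102, -0.102, -0.102, -0.102, -0.102, -0.102]' --hand 0.25

```text
time: 21.45
tool_pos: [593.9, -224.7, 119.3]
tcp_rot: [-3.139, 0.0, 1.071]
contact_force: [-0.0, 0.2, 0.6]
grip_width: 57.3
finger_force: 0.0
```

>>> servo_tool --pt "-0.102 0.063 0.001" --pt "-0.111 0.046 0.001" --pt "-0.117 0.028 0.001" --pt "-0.12 0.009 0.001" --pt "-0.12 -0.01 0.001" --pt "0 0 0" --pt "0 0 0" --pt "0 0 0" --spin '[-0.102, -0.102, -0.102, -0.102, -0.102, 0, 0, 0]'

```text
time: 22.45
tool_pos: [600.8, -343.3, 119.7]
tcp_rot: [-3.141, -0.001, 1.867]
contact_force: [0.5, 0.6, -0.9]
grip_width: 57.6
finger_force: 0.0
```

```bash
python3 - <<'E'
from h import *
print(pose().round(1))
c=cap('wrist','w6')
seg(c,(100,100,30),(130,255,255),(240,90,400,230),14,'gauge',close=21)
plan((605.3,-354.5,50,106.7,3),(605.3,-354.5,2.5,106.7,3))
E
```

```text
[ 600.8 -343.3  119.7  106.9]
gauge 1461.5 rect [ 601.8 -344.1   54.3   27.7  -73.8] circ [ 601.3 -344.2   30.3] px [325. 211.] box (307, 170, 32, 60)
lin [[-0.02, 0.002, 0.116], [-0.02, 0.002, 0.116], [-0.02, 0.002, 0.116], [0.0, 0.0, 0.079], [0.0, 0.0, 0.079], [0.0, 0.0, 0.079], [0.0, 0.0, 0.0], [0.0, 0.0, 0.0]] spin [0.001, 0.001, 0.001, 0.0, 0.0, 0.0, 0.0, 0.0]
```

>>> servo_tool --pt "-0.021 0.002 0.116" --pt "-0.021 0.002 0.116" --pt "-0.02 0.002 0.116" --pt "0 0 0.11" --pt "0 0 0.08" --pt "0 0 0.046" --pt "0 0 0" --pt "0 0 0" --spin '[0.001, 0.001, 0.001, 0, 0, 0, 0, 0]'

```text
time: 23.5
tool_pos: [606.0, -356.3, 4.1]
tcp_rot: [3.141, 0.001, 1.862]
contact_force: [-0.2, 0.3, 0.6]
grip_width: 57.2
finger_force: 0.0
```

>>> servo_tool --pt "0 0 0" --pt "0 0 0" --pt "0 0 0" --pt "0 0 0" --pt "0 0 0" --pt "0 0 0" --pt "0 0 0" --pt "0 0 0" --spin '[0, 0, 0, 0, 0, 0, 0, 0]' --hand -1

```text
time: 24.5
tool_pos: [605.5, -356.0, 3.3]
tcp_rot: [3.141, 0.0, 1.862]
contact_force: [-0.9, 0.7, 3.4]
grip_width: 29.6
finger_force: 30.0
```

```bash
python3 - <<'E'
from h import *
p=pose();print(p.round(1)); a=np.radians(77.6); u=np.array([np.cos(a),np.sin(a)]); v=np.array([u[1],-u[0]])
t=np.array([577.4,-169])+87*v; print(t)
plan((p[0],p[1],80,p[3],2),(*t,80,77.6,4),(*t,30,77.6,2))
E
```

```text
[ 605.5 -356.     3.3  106.7]
[ 662.37048822 -187.68197346]
lin [[0.0, 0.0, -0.192], [0.0, 0.0, -0.192], [0.181, 0.129, 0.0], [0.196, 0.105, 0.0], [0.208, 0.079, 0.0], [0.216, 0.052, 0.0], [0.0, 0.0, 0.125], [0.0, 0.0, 0.125]] spin [0.0, 0.0, 0.081, 0.081, 0.081, 0.081, 0.0, 0.0]
```

>>> servo_tool --pt "0 0 -0.192" --pt "0 0 -0.192" --pt "0.181 0.129 0" --pt "0.196 0.105 0" --pt "0.208 0.079 0" --pt "0.216 0.052 0" --pt "0 0 0.1" --pt "0 0 0.1" --spin '[0, 0, 0.081, 0.081, 0.081, 0.081, 0, 0]'

```text
time: 25.5
tool_pos: [662.6, -186.9, 38.9]
tcp_rot: [-3.141, 0.0, 1.355]
contact_force: [-0.1, 0.6, -1.6]
grip_width: 29.9
finger_force: 30.0
```

>>> servo_tool --pt "0 0 0" --pt "0 0 0" --pt "0 0 0" --pt "0 0 0" --pt "0 0 0" --pt "0 0 0" --pt "0 0 0" --pt "0 0 0" --spin '[0, 0, 0, 0, 0, 0, 0, 0]'

```text
time: 26.5
tool_pos: [662.6, -187.5, 39.9]
tcp_rot: [3.142, 0.0, 1.353]
contact_force: [-0.3, -1.3, -0.3]
grip_width: 29.1
finger_force: 30.0
```

```bash
python3 - <<'E'
from h import *
p=pose();print(p.round(1)); plan((662.4,-187.7,20,77.6,3),(662.4,-187.7,3.6,77.6,3))
E
```

```text
[ 662.6 -187.5   39.9   77.5]
lin [[0.0, 0.0, 0.033], [0.0, 0.0, 0.033], [0.0, 0.0, 0.033], [0.0, 0.0, 0.027], [0.0, 0.0, 0.027], [0.0, 0.0, 0.027], [0.0, 0.0, 0.0], [0.0, 0.0, 0.0]] spin [0.0, 0.0, 0.0, 0.0, 0.0, 0.0, 0.0, 0.0]
```

>>> servo_tool --pt "0 0 0.06" --pt "0 0 0.05" --pt "0 0 0.04" --pt "0 0 0.02" --pt "0 0 0.01" --pt "0 0 0.002" --pt "0 0 0" --pt "0 0 0" --spin '[0, 0, 0, 0, 0, 0, 0, 0]'

```text
time: 27.5
tool_pos: [662.7, -187.6, 3.8]
tcp_rot: [3.141, 0.0, 1.353]
contact_force: [-0.1, -0.5, -0.4]
grip_width: 29.5
finger_force: 30.0
```

>>> servo_tool --pt "0 0 0" --pt "0 0 0" --pt "0 0 0" --pt "0 0 0" --pt "0 0 -0.05" --pt "0 0 -0.15" --pt "0 0 -0.25" --pt "0 0 -0.25" --spin '[0, 0, 0, 0, 0, 0, 0, 0]' --hand -0.1

```text
time: 28.5
tool_pos: [662.5, -187.5, 145.6]
tcp_rot: [3.141, 0.0, 1.353]
contact_force: [0.4, 0.2, -0.4]
grip_width: 41.0
finger_force: 0.0
```

```bash
python3 - <<'E'
from h import *
p=pose();print(p.round(1)); plan((640,80,190,30,6),(608,340,190,0,6))
E
```

```text
[ 662.5 -187.5  145.6   77.5]
lin [[0.214, -0.066, -0.037], [0.202, -0.095, -0.037], [0.187, -0.122, -0.037], [0.169, -0.147, -0.037], [0.147, -0.169, -0.037], [0.122, -0.187, -0.037], [0.085, -0.201, 0.0], [0.067, -0.208, 0.0]] spin [0.088, 0.088, 0.088, 0.088, 0.088, 0.088, 0.056, 0.056]
lin [[0.049, -0.213, 0.0], [0.03, -0.216, 0.0], [0.011, -0.218, 0.0], [-0.008, -0.218, 0.0], [0.0, 0.0, 0.0], [0.0, 0.0, 0.0], [0.0, 0.0, 0.0], [0.0, 0.0, 0.0]] spin [0.056, 0.056, 0.056, 0.056, 0.0, 0.0, 0.0, 0.0]
```

>>> servo_tool --pt "0.214 -0.066 -0.037" --pt "0.202 -0.095 -0.037" --pt "0.187 -0.122 -0.037" --pt "0.169 -0.147 -0.037" --pt "0.147 -0.169 -0.037" --pt "0.122 -0.187 -0.037" --pt "0.085 -0.201 0" --pt "0.067 -0.208 0" --spin '[0.088, 0.088, 0.088, 0.088, 0.088, 0.088, 0.056, 0.056]'

```text
time: 29.5
tool_pos: [629.1, 168.0, 189.0]
tcp_rot: [3.141, -0.001, 0.345]
contact_force: [0.1, -0.2, 0.1]
grip_width: 41.7
finger_force: 0.0
```

>>> servo_tool --pt "0.049 -0.213 0" --pt "0.03 -0.216 0" --pt "0.011 -0.218 0" --pt "-0.008 -0.218 0" --pt "0 0 0" --pt "0 0 0" --pt "0 0 0" --pt "0 0 0" --spin '[0.056, 0.056, 0.056, 0.056, 0, 0, 0, 0]' --hand 0.5

```text
time: 30.5
tool_pos: [608.6, 338.7, 188.2]
tcp_rot: [3.141, -0.0, -0.005]
contact_force: [-0.1, -0.3, -0.4]
grip_width: 69.1
finger_force: 0.0
```

```bash
python3 - <<'E'
from h import *
p=pose();print(p.round(1)); c=cap('wrist','w7')
E
```

```text
[ 6.086e+02  3.387e+02  1.882e+02 -3.000e-01]
```

View pics/w7.png

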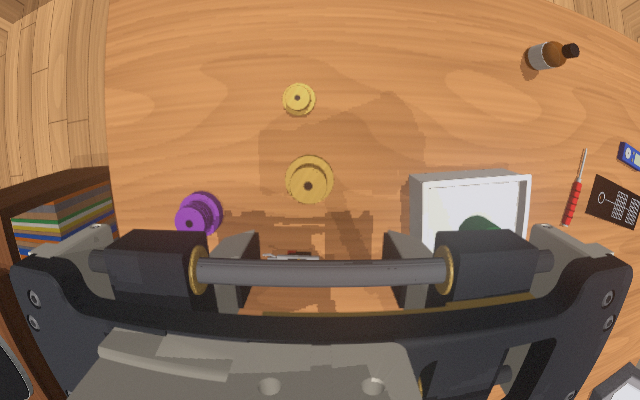

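The large brass weight is at (309,180), its top hole at (308,186). The small brass one is at (298,98) and the purple one at (198,215).

```bash
python3 - <<'E'
from h import *
c=dict(np.load('pics/w7.npz'))
h=wpt(c,(308,186),45); print('hole',h.round(1))
seg(c,(18,90,90),(32,255,255),(270,140,350,215),16,'foot')
f=cv2.cvtColor(c['frame'],cv2.COLOR_BGR2GRAY)[176:196,298:318]; ys,xs=np.nonzero(f<60); print(xs.mean()+298,ys.mean()+176,len(xs))
t=dict(np.load('pics/top0.npz')); g=cv2.cvtColor(t['frame'],cv2.COLOR_BGR2GRAY)[170:205,185:222]; y,x=np.unravel_index(g.argmin(),g.shape)
print('top px',x+185,y+170,ray2plane(t,(135+263/4-.4,145+170/4-.4),45).round(1))
E
```

```text
hole [612.8 350.3  45. ]
foot 1771.0 rect [613.7 350.7  52.7  52.3  44.4] circ [614.1 350.4  27.1] px [309. 179.] box (285, 155, 49, 49)
nan nan 0
top px 200 187 [614.3 352.7  45. ]<stdin>:5: RuntimeWarning: Mean of empty slice.
  ret = ret.dtype.type(ret / rcount)
```

```bash
python3 - <<'E'
from h import *
plan((613.6,351.2,80,0,3),(613.6,351.2,20,0,3))
E
```

```text
lin [[0.008, -0.021, 0.18], [0.008, -0.021, 0.18], [0.008, -0.021, 0.18], [0.0, 0.0, 0.1], [0.0, 0.0, 0.1], [0.0, 0.0, 0.1], [0.0, 0.0, 0.0], [0.0, 0.0, 0.0]] spin [-0.001, -0.001, -0.001, 0.0, 0.0, 0.0, 0.0, 0.0]
```

>>> servo_tool --pt "0.008 -0.021 0.18" --pt "0.008 -0.021 0.18" --pt "0.008 -0.021 0.18" --pt "0 0 0.13" --pt "0 0 0.1" --pt "0 0 0.07" --pt "0 0 0" --pt "0 0 0" --spin '[-0.001, -0.001, -0.001, 0, 0, 0, 0, 0]'

```text
time: 31.55
tool_pos: [613.7, 352.7, 21.0]
tcp_rot: [-3.141, -0.002, 0.001]
contact_force: [0.5, 0.2, 0.1]
grip_width: 68.7
finger_force: 0.0
```

>>> servo_tool --pt "0 0 0" --pt "0 0 0" --pt "0 0 0" --pt "0 0 0" --pt "0 0 0" --pt "0 0 0" --pt "0 0 0" --pt "0 0 0" --spin '[0, 0, 0, 0, 0, 0, 0, 0]' --hand -1

```text
time: 32.55
tool_pos: [613.0, 352.3, 20.0]
tcp_rot: [3.141, -0.0, 0.001]
contact_force: [-0.5, -2.4, 3.9]
grip_width: 37.0
finger_force: 30.0
```

```bash
python3 - <<'E'
from h import *
p=pose();print(p.round(1)); plan((p[0],p[1],170,p[3],3),(590.5,-109.4,170,p[3],9))
E
```

```text
[6.130e+02 3.523e+02 2.000e+01 1.000e-01]
lin [[0.0, 0.0, -0.25], [0.0, 0.0, -0.25], [0.0, 0.0, -0.25], [-0.013, 0.256, 0.0], [-0.013, 0.256, 0.0], [-0.013, 0.256, 0.0], [-0.013, 0.256, 0.0], [-0.013, 0.256, 0.0]] spin [0.0, 0.0, 0.0, 0.0, 0.0, 0.0, 0.0, 0.0]
lin [[-0.013, 0.256, 0.0], [-0.013, 0.256, 0.0], [-0.013, 0.256, 0.0], [-0.013, 0.256, 0.0], [0.0, 0.0, 0.0], [0.0, 0.0, 0.0], [0.0, 0.0, 0.0], [0.0, 0.0, 0.0]] spin [0.0, 0.0, 0.0, 0.0, 0.0, 0.0, 0.0, 0.0]
```

>>> servo_tool --pt "0 0 -0.15" --pt "0 0 -0.3" --pt "0 0 -0.3" --pt "-0.006 0.13 0" --pt "-0.013 0.23 0" --pt "-0.013 0.27 0" --pt "-0.013 0.27 0" --pt "-0.013 0.27 0" --spin '[0, 0, 0, 0, 0, 0, 0, 0]'

```text
time: 33.55
tool_pos: [600.7, 117.2, 168.5]
tcp_rot: [-3.141, 0.002, 0.001]
contact_force: [0.3, -0.2, -5.3]
grip_width: 36.8
finger_force: 30.0
```

>>> servo_tool --pt "-0.013 0.27 0" --pt "-0.013 0.27 0" --pt "-0.013 0.27 0" --pt "-0.01 0.2 0" --pt "-0.006 0.124 0" --pt "0 0 0" --pt "0 0 0" --pt "0 0 0" --spin '[0, 0, 0, 0, 0, 0, 0, 0]'

```text
time: 34.55
tool_pos: [590.8, -107.1, 169.5]
tcp_rot: [-3.141, 0.001, 0.002]
contact_force: [-0.6, 0.6, -5.0]
grip_width: 36.4
finger_force: 30.0
```

```bash
python3 - <<'E'
from h import *
p=pose();print(p.round(1)); c=cap('wrist','w8')
im=cv2.resize(c['frame'][60:300,160:560],(800,480),interpolation=cv2.INTER_CUBIC); cv2.imwrite('pics/w8c.png',im)
plan((590.5,-109.4,60,0,3),(590.5,-109.4,28,0,3))
E
```

```text
[ 5.908e+02 -1.071e+02  1.695e+02  1.000e-01]
lin [[-0.001, 0.004, 0.183], [-0.001, 0.004, 0.183], [-0.001, 0.004, 0.183], [0.0, 0.0, 0.053], [0.0, 0.0, 0.053], [0.0, 0.0, 0.053], [0.0, 0.0, 0.0], [0.0, 0.0, 0.0]] spin [0.001, 0.001, 0.001, 0.0, 0.0, 0.0, 0.0, 0.0]
```

View pics/w8c.png

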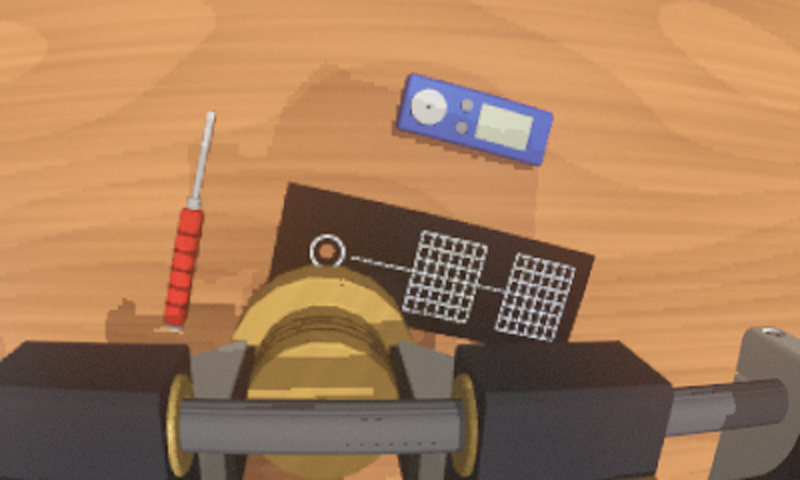

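The gauge (475,118) and screwdriver (190,225) both look parallel and evenly spaced. The hole is at crop (326,251). I'll check the held weight's centre against the hole in this same camera.

```bash
python3 - <<'E'
from h import *
from scipy.optimize import least_squares
c=dict(np.load('pics/w8.npz'))
full=lambda p:(160+(p[0]+.5)/2-.5,60+(p[1]+.5)/2-.5)
print('hole',wpt(c,full((326.5,251)),4).round(1))
h=cv2.cvtColor(c['frame'],cv2.COLOR_BGR2HSV); M=cv2.inRange(h,(18,90,60),(34,255,255)); M[:188]=0; M[:,:275]=0; M[:,368:]=0
P=[]
for u in range(292,358):
    ys=np.nonzero(M[188:240,u])[0]
    if len(ys): P.append(wpt(c,(u,188+ys.min()-.5),165.5)[:2])
P=np.array(P); s=least_squares(lambda q:np.hypot(*(P-q).T)-27,[590,-107],loss='soft_l1'); print('weight c',s.x.round(1),'rms',np.sqrt(np.mean(s.fun**2)).round(2))
# corners of protractor (2 visible far ones), gauge and driver
C=[wpt(c,full(p),4)[:2] for p in [(290,183),(593,256)]]; print('far corners',np.round(C,1),np.degrees(np.arctan2(*(C[0]-C[1])[::-1])),np.linalg.norm(C[0]-C[1]))
seg(c,(100,100,40),(130,255,255),(350,90,445,150),14,'gauge',close=25)
seg(c,(0,150,50),(9,255,255),(230,150,275,235),8,'handle',close=11)
E
```

```text
hole [ 590.8 -110.5    4. ]
weight c [ 593.4 -108.5] rms 0.77
far corners [[ 627.3  -91.3]
 [ 589.2 -263.2]] 77.49262286833115 176.00642876460074
gauge 1882.0 rect [ 662.4 -187.3   78.5   28.4   77.5] circ [ 662.8 -187.2   40.8] px [399. 120.] box (359, 98, 77, 44)
handle 605.0 rect [582.5 -32.7  65.9  13.1 -12.8] circ [582.5 -32.8  33.1] px [251. 194.] box (241, 164, 21, 59)
```

>>> servo_tool --pt "-0.004 0.005 0.18" --pt "-0.003 0.005 0.18" --pt "0 0 0.18" --pt "0 0 0.09" --pt "0 0 0.05" --pt "0 0 0.02" --pt "0 0 0" --pt "0 0 0" --spin '[0, 0, 0, 0, 0, 0, 0, 0]'

```text
time: 35.6
tool_pos: [590.0, -110.6, 30.9]
tcp_rot: [3.141, -0.002, 0.001]
contact_force: [-0.0, -0.4, -5.0]
grip_width: 36.4
finger_force: 30.0
```

>>> servo_tool --pt "0 0 0" --pt "0 0 0" --pt "0 0 0" --pt "0 0 0" --pt "0 0 0" --pt "0 0 0" --pt "0 0 0" --pt "0 0 0" --spin '[0, 0, 0, 0, 0, 0, 0, 0]'

```text
time: 36.6
tool_pos: [589.4, -110.3, 29.9]
tcp_rot: [3.142, -0.0, 0.001]
contact_force: [-0.9, 0.4, -4.9]
grip_width: 36.8
finger_force: 30.0
```

>>> servo_tool --pt "0 -0.005 0.01" --pt "0 0 0.008" --pt "0 0 0.006" --pt "0 0 0.004" --pt "0 0 0" --pt "0 0 0" --pt "0 0 0" --pt "0 0 0" --spin '[0, 0, 0, 0, 0, 0, 0, 0]'

```text
time: 37.6
tool_pos: [589.4, -109.4, 24.4]
tcp_rot: [3.141, -0.0, 0.001]
contact_force: [0.3, 0.1, -3.9]
grip_width: 36.4
finger_force: 30.0
```

>>> servo_tool --pt "0 0 0.002" --pt "0 0 0.001" --pt "0 0 0" --pt "0 0 0" --pt "0 0 0" --pt "0 0 0" --pt "0 0 0" --pt "0 0 0" --spin '[0, 0, 0, 0, 0, 0, 0, 0]'

```text
time: 38.6
tool_pos: [589.5, -109.3, 24.0]
tcp_rot: [3.141, -0.0, 0.001]
contact_force: [-3.3, 0.3, 4.6]
grip_width: 36.3
finger_force: 30.0
```

>>> servo_tool --pt "0 0 0" --pt "0 0 0" --pt "0 0 0" --pt "0 0 0" --pt "0 0 -0.05" --pt "0 0 -0.15" --pt "0 0 -0.25" --pt "0 0 -0.25" --spin '[0, 0, 0, 0, 0, 0, 0, 0]' --hand 0.3

```text
time: 39.6
tool_pos: [589.2, -109.3, 165.8]
tcp_rot: [3.141, -0.0, 0.001]
contact_force: [0.5, 0.1, -0.5]
grip_width: 59.8
finger_force: 0.0
```

```bash
python3 - <<'E'
from h import *
p=pose();print(p.round(1)); plan((560,100,190,43,5),(513,355,160,86,6))
E
```

```text
[ 5.892e+02 -1.093e+02  1.658e+02  1.000e-01]
lin [[-0.029, -0.209, -0.024], [0.003, -0.211, -0.024], [0.034, -0.209, -0.024], [0.065, -0.201, -0.024], [0.094, -0.189, -0.024], [0.116, -0.182, 0.025], [0.138, -0.166, 0.025], [0.158, -0.148, 0.025]] spin [-0.095, -0.095, -0.095, -0.095, -0.095, -0.08, -0.08, -0.08]
lin [[0.175, -0.127, 0.025], [0.189, -0.104, 0.025], [0.201, -0.08, 0.025], [0.0, 0.0, 0.0], [0.0, 0.0, 0.0], [0.0, 0.0, 0.0], [0.0, 0.0, 0.0], [0.0, 0.0, 0.0]] spin [-0.08, -0.08, -0.08, 0.0, 0.0, 0.0, 0.0, 0.0]
```

>>> servo_tool --pt "-0.029 -0.209 -0.024" --pt "0.003 -0.211 -0.024" --pt "0.034 -0.209 -0.024" --pt "0.065 -0.201 -0.024" --pt "0.094 -0.189 -0.024" --pt "0.116 -0.182 0.025" --pt "0.138 -0.166 0.025" --pt "0.158 -0.148 0.025" --spin '[-0.095, -0.095, -0.095, -0.095, -0.095, -0.08, -0.08, -0.08]'

```text
time: 40.6
tool_pos: [537.1, 228.8, 173.5]
tcp_rot: [3.141, -0.001, 1.128]
contact_force: [-0.0, 0.1, 0.6]
grip_width: 60.0
finger_force: 0.0
```

>>> servo_tool --pt "0.175 -0.127 0.025" --pt "0.189 -0.104 0.025" --pt "0.201 -0.08 0.025" --pt "0 0 0" --pt "0 0 0" --pt "0 0 0" --pt "0 0 0" --pt "0 0 0" --spin '[-0.08, -0.08, -0.08, 0, 0, 0, 0, 0]' --hand 0

```text
time: 41.6
tool_pos: [514.2, 354.4, 157.9]
tcp_rot: [3.141, -0.0, 1.5]
contact_force: [-0.8, 0.2, 0.0]
grip_width: 45.7
finger_force: 0.0
```

```bash
python3 - <<'E'
from h import *
p=pose();print(p.round(1)); c=cap('wrist','w9')
cv2.imwrite('pics/w9c.png',cv2.resize(c['frame'][90:290,190:490],(750,500),interpolation=cv2.INTER_CUBIC))
E
```

```text
[514.2 354.4 157.9  85.9]
```

View pics/w9c.png

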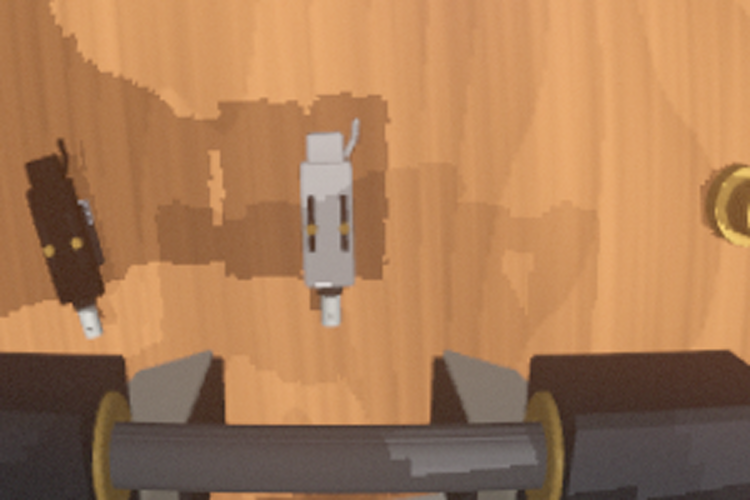

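The silver shell's nose edge midpoint is at crop (324.5,134), its wide front edge at (327,164) and its rear edge at (330,285). The spare is at (65,235), well clear.

```bash
python3 - <<'E'
from h import *
c=dict(np.load('pics/w9.npz'))
F=lambda p:(190+(p[0]+.5)/2.5-.5,90+(p[1]+.5)/2.5-.5)
n,w,b=[wpt(c,F(p),21)[:2] for p in [(324.5,134),(327,164),(330,286)]]
d=(n-b); print(n.round(1),w.round(1),b.round(1),'len',np.linalg.norm(d).round(1),'ang',np.degrees(np.arctan2(d[1],d[0])).round(1))
u=d/np.linalg.norm(d); print('origin from nose',(n-37*u).round(1),'front',(w-26*u).round(1),'back',(b+24*u).round(1))
L=[wpt(c,F(p),21)[:2] for p in [(301,165),(306,285)]]; R=[wpt(c,F(p),21)[:2] for p in [(353,165),(355,285)]]
for S in (L,R): e=S[0]-S[1]; print(np.degrees(np.arctan2(e[1],e[0])).round(1), np.round(S,1))
E
```

```text
[515.9 400.8] [516.  389.2] [513.7 340.8] len 60.0 ang 87.9
origin from nose [514.5 363.8] front [515.  363.2] back [514.6 364.8]
87.8 [[506.  389.5]
 [504.2 341.9]]
87.2 [[525.9 388.1]
 [523.6 340.5]]
```

```bash
python3 - <<'E'
from h import *
plan((514.8,365.2,60,87.5,3),(514.8,365.2,3,87.5,3))
E
```

```text
lin [[0.018, 0.0, 0.163], [0.018, 0.0, 0.163], [0.018, 0.0, 0.163], [0.0, 0.0, 0.095], [0.0, 0.0, 0.095], [0.0, 0.0, 0.095], [0.0, 0.0, 0.0], [0.0, 0.0, 0.0]] spin [-0.006, -0.006, -0.006, 0.0, 0.0, 0.0, 0.0, 0.0]
```

>>> servo_tool --pt "0.018 0 0.163" --pt "0.018 0 0.163" --pt "0.018 0 0.163" --pt "0 0 0.13" --pt "0 0 0.1" --pt "0 0 0.056" --pt "0 0 0" --pt "0 0 0" --spin '[-0.006, -0.006, -0.006, 0, 0, 0, 0, 0]'

```text
time: 42.65
tool_pos: [515.1, 366.0, 3.6]
tcp_rot: [3.14, -0.001, 1.529]
contact_force: [0.7, -0.1, 0.2]
grip_width: 46.0
finger_force: 0.0
```

>>> servo_tool --pt "0 0 0" --pt "0 0 0" --pt "0 0 0" --pt "0 0 0" --pt "0 0 0" --pt "0 0 0" --pt "0 0 0" --pt "0 0 0" --spin '[0, 0, 0, 0, 0, 0, 0, 0]' --hand -1

```text
time: 43.65
tool_pos: [514.7, 365.8, 2.9]
tcp_rot: [3.141, -0.0, 1.529]
contact_force: [-0.7, 0.4, 3.7]
grip_width: 19.5
finger_force: 30.0
```

```bash
python3 - <<'E'
from h import *
p=pose();print(p.round(1))
a=np.radians(77.6); t=np.array([577.4,-169])-60*np.array([np.cos(a),np.sin(a)]); print(t)
plan((p[0],p[1],150,p[3],3),(540,50,185,37,6),(*t,150,-12.4,6))
E
```

```text
[514.7 365.8   2.9  87.6]
[ 564.51588037 -227.6003367 ]
lin [[0.0, 0.0, -0.245], [0.0, 0.0, -0.245], [0.0, 0.0, -0.245], [-0.262, 0.032, -0.029], [-0.255, 0.07, -0.029], [-0.241, 0.107, -0.029], [-0.223, 0.141, -0.029], [-0.2, 0.172, -0.029]] spin [0.0, 0.0, 0.0, 0.094, 0.094, 0.094, 0.094, 0.094]
lin [[-0.173, 0.2, -0.029], [-0.123, 0.197, 0.029], [-0.093, 0.213, 0.029], [-0.062, 0.224, 0.029], [-0.029, 0.23, 0.029], [0.004, 0.232, 0.029], [0.037, 0.229, 0.029], [0.0, 0.0, 0.0]] spin [0.094, 0.091, 0.091, 0.091, 0.091, 0.091, 0.091, 0.0]
```

>>> servo_tool --pt "0 0 -0.245" --pt "0 0 -0.245" --pt "0 0 -0.245" --pt "-0.262 0.032 -0.029" --pt "-0.255 0.07 -0.029" --pt "-0.241 0.107 -0.029" --pt "-0.223 0.141 -0.029" --pt "-0.2 0.172 -0.029" --spin '[0, 0, 0, 0.094, 0.094, 0.094, 0.094, 0.094]'

```text
time: 44.65
tool_pos: [535.2, 101.0, 178.5]
tcp_rot: [-3.141, 0.0, 0.786]
contact_force: [1.0, -0.4, -0.6]
grip_width: 19.8
finger_force: 30.0
```

>>> servo_tool --pt "-0.173 0.2 -0.029" --pt "-0.123 0.197 0.029" --pt "-0.093 0.213 0.029" --pt "-0.062 0.224 0.029" --pt "-0.029 0.23 0.029" --pt "0.004 0.232 0.029" --pt "0.037 0.229 0.029" --pt "0 0 0" --spin '[0.094, 0.091, 0.091, 0.091, 0.091, 0.091, 0.091, 0]'

```text
time: 45.65
tool_pos: [563.4, -230.6, 148.2]
tcp_rot: [3.141, 0.001, -0.219]
contact_force: [-0.1, 0.8, -0.1]
grip_width: 19.6
finger_force: 30.0
```

```bash
python3 - <<'E'
from h import *
c=cap('wrist','w10');p=pose();print(p.round(1))
cv2.imwrite('pics/w10c.png',cv2.resize(c['frame'][60:300,120:520],(800,480),interpolation=cv2.INTER_CUBIC))
plan((564.6,-227.6,40,-12.4,3),(564.6,-227.6,12,-12.4,2))
E
```

```text
[ 563.5 -228.7  148.6  -12.4]
lin [[0.001, -0.002, 0.181], [0.001, -0.002, 0.181], [0.001, -0.002, 0.181], [0.0, 0.0, 0.07], [0.0, 0.0, 0.07], [0.0, 0.0, 0.0], [0.0, 0.0, 0.0], [0.0, 0.0, 0.0]] spin [0.0, 0.0, 0.0, 0.0, 0.0, 0.0, 0.0, 0.0]
```

View pics/w10c.png

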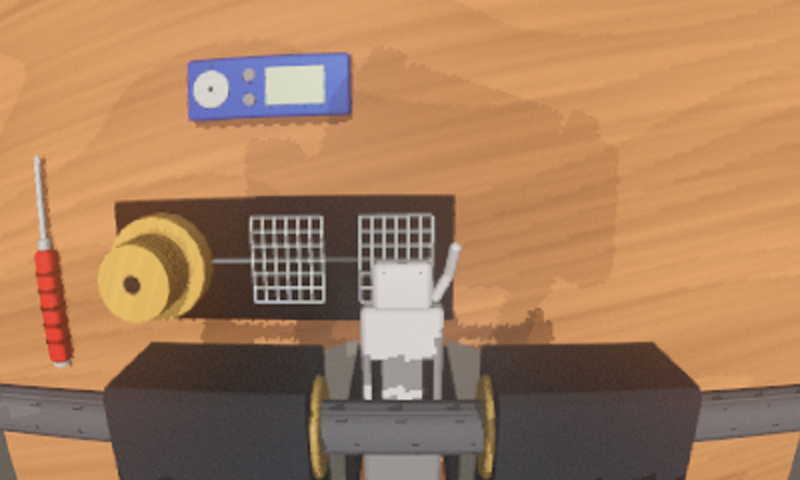

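The weight stands on the hole end (foot about (155,265)), the outer grid is centred near crop (396,259), and the headshell is held upright above it. I'll check the protractor pose and weight once more.

```bash
python3 - <<'E'
from h import *
c=dict(np.load('pics/w10.npz'));F=lambda p:(120+(p[0]+.5)/2-.5,60+(p[1]+.5)/2-.5)
C=[wpt(c,F(p),4)[:2] for p in [(116,203),(454,196)]]; d=C[0]-C[1]; print(np.round(C,1),np.degrees(np.arctan2(d[1],d[0])).round(1),np.linalg.norm(d).round(1))
G=np.array([wpt(c,F(p),4)[:2] for p in [(359,215),(433,214)]]); print('grid far corners',G.round(1),'mid',G.mean(0).round(1))
u=d/np.linalg.norm(d);v=np.array([u[1],-u[0]]); print('grid centre',(G.mean(0)-22*v).round(1),'hole by corner',(C[0]-32*v-28*u).round(1))
print('weight top hole',wpt(c,F((132,286)),49).round(1))
# foot right/top arc fit
from scipy.optimize import least_squares
h=cv2.cvtColor(c['frame'],cv2.COLOR_BGR2HSV); M=cv2.inRange(h,(18,90,60),(34,255,255)); M[:,:165]=0;M[:,235:]=0;M[:150]=0;M[225:]=0
ct=max(cv2.findContours(M,0,1)[0],key=cv2.contourArea)[:,0].astype(float)
P=np.array([wpt(c,p,20)[:2] for p in ct if p[0]>190 and p[1]<205]); s=least_squares(lambda q:np.hypot(*(P-q).T)-27,[590,-110],loss='soft_l1'); print('foot',s.x.round(1),np.abs(s.fun).mean().round(2))
E
```

```text
[[ 627.5  -91.3]
 [ 589.2 -263.9]] 77.5 176.8
grid far corners [[ 590.2 -216.1]
 [ 582.7 -251.9]] mid [ 586.5 -234. ]
grid centre [ 565.  -229.2] hole by corner [ 590.2 -111.7]
weight top hole [ 589.3 -110.1   49. ]
foot [ 590.3 -110.2] 0.4
```

>>> servo_tool --pt "0.002 0 0.18" --pt "0.001 0 0.18" --pt "0 0 0.18" --pt "0 0 0.08" --pt "0 0 0.04" --pt "0 0 0" --pt "0 0 0" --pt "0 0 0" --spin '[0, 0, 0, 0, 0, 0, 0, 0]'

```text
time: 46.7
tool_pos: [565.2, -228.1, 18.7]
tcp_rot: [3.141, -0.002, -0.214]
contact_force: [-0.0, 0.7, -0.7]
grip_width: 19.5
finger_force: 30.0
```

>>> servo_tool --pt "0 0 0" --pt "0 0 0" --pt "0 0 0" --pt "0 0 0" --pt "0 0 0" --pt "0 0 0" --pt "0 0 0" --pt "0 0 0" --spin '[0, 0, 0, 0, 0, 0, 0, 0]'

```text
time: 47.7
tool_pos: [564.7, -227.7, 17.7]
tcp_rot: [3.142, -0.0, -0.214]
contact_force: [-0.3, -0.0, -0.5]
grip_width: 19.3
finger_force: 30.0
```

```bash
python3 - <<'E'
from h import *
print(pose().round(2)); plan((564.7,-227.6,7.2,-12.5,5))
E
```

```text
[ 564.71 -227.74   17.73  -12.28]
lin [[0.0, 0.0, 0.011], [0.0, 0.0, 0.011], [0.0, 0.0, 0.011], [0.0, 0.0, 0.011], [0.0, 0.0, 0.011], [0.0, 0.0, 0.0], [0.0, 0.0, 0.0], [0.0, 0.0, 0.0]] spin [0.0, 0.0, 0.0, 0.0, 0.0, 0.0, 0.0, 0.0]
```

>>> servo_tool --pt "0 0 0.02" --pt "0 0 0.015" --pt "0 0 0.01" --pt "0 0 0.005" --pt "0 0 0.003" --pt "0 0 0" --pt "0 0 0" --pt "0 0 0" --spin '[0, 0, 0, 0, 0, 0, 0, 0]'

```text
time: 48.7
tool_pos: [564.8, -227.8, 7.2]
tcp_rot: [3.141, -0.0, -0.214]
contact_force: [-0.4, 0.2, -0.8]
grip_width: 19.2
finger_force: 30.0
```

>>> servo_tool --pt "0 0 0.001" --pt "0 0 0.001" --pt "0 0 0" --pt "0 0 0" --pt "0 0 0" --pt "0 0 0" --pt "0 0 0" --pt "0 0 0" --spin '[0, 0, 0, 0, 0, 0, 0, 0]'

```text
time: 49.7
tool_pos: [564.8, -227.8, 6.9]
tcp_rot: [3.141, -0.0, -0.214]
contact_force: [-1.7, 0.4, 5.5]
grip_width: 19.4
finger_force: 30.0
```

>>> servo_tool --pt "0 0 0" --pt "0 0 0" --pt "0 0 0" --pt "0 0 0" --pt "0 0 -0.03" --pt "0 0 -0.12" --pt "0 0 -0.25" --pt "0 0 -0.25" --spin '[0, 0, 0, 0, 0, 0, 0, 0]' --hand -0.15

```text
time: 50.7
tool_pos: [564.5, -227.6, 138.3]
tcp_rot: [-3.142, 0.0, -0.214]
contact_force: [0.7, -1.0, 0.1]
grip_width: 38.5
finger_force: 0.0
```

>>> servo_tool --pt "-0.2 0 -0.1" --pt "-0.2 0 -0.1" --pt "-0.2 0 0" --pt "-0.2 0 0" --pt "0 0 0" --pt "0 0 0" --pt "0 0 0" --pt "0 0 0" --spin '[0, 0, 0, 0, 0, 0, 0, 0]'

```text
time: 51.7
tool_pos: [409.0, -193.9, 176.5]
tcp_rot: [3.142, 0.0, -0.214]
contact_force: [0.0, -0.4, -0.9]
grip_width: 38.6
finger_force: 0.0
```

```bash
python3 - <<'E'
from h import *
c=cap('wrist','w11');print(pose().round(1)); t=cap('top','top11'); s=cap('scene','scene11')
A=cv2.resize(c['frame'][0:230,100:500],(800,460))
S=cv2.resize(s['frame'][100:270,180:420],(400,283)[::1],interpolation=cv2.INTER_CUBIC)
cv2.imwrite('pics/fin.png',A); cv2.imwrite('pics/fin2.png',cv2.resize(s['frame'][100:270,180:420],(800,567),interpolation=cv2.INTER_CUBIC))
E
```

```text
[ 408.8 -193.8  176.5  -12.3]
```

View pics/fin.png

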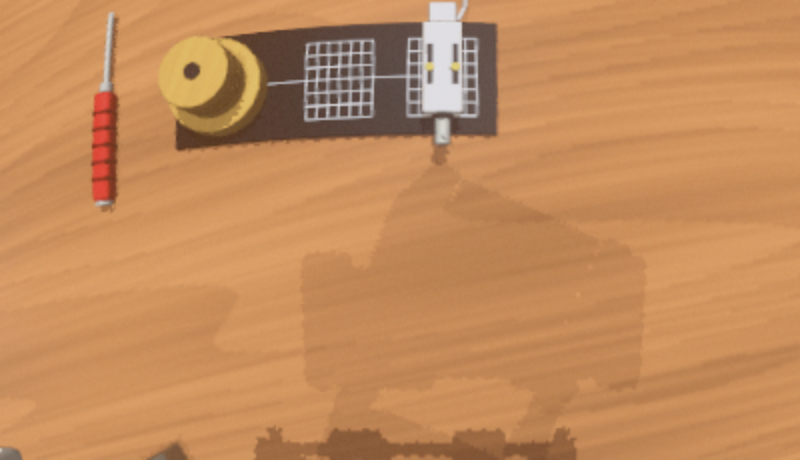

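View pics/fin2.png

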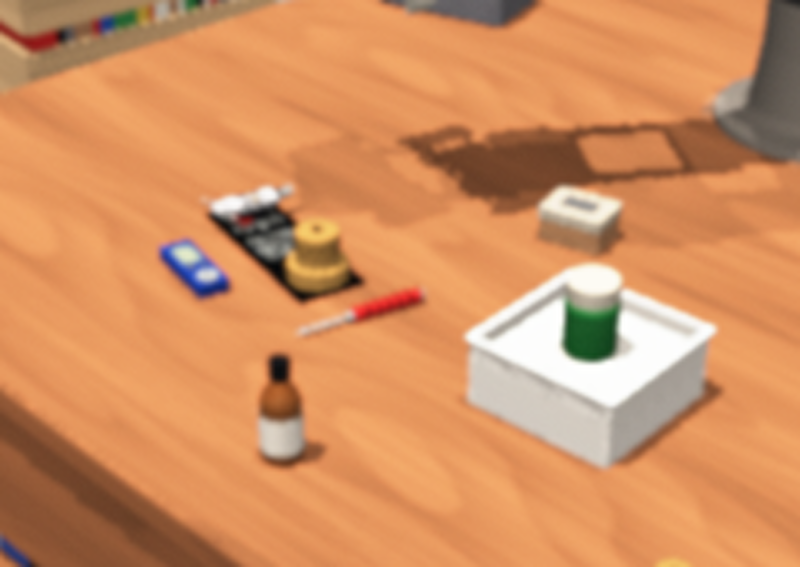

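The final views show everything in place: headshell upright on the outer grid (443,70), weight on the hole end (213,85), screwdriver and gauge parallel to the protractor, and the jar upright mid-tray. I'm handing the job in.

```bash
python3 -c "
from h import *
print(workorder.close_job())"
```

```text
the job is handed in; nothing more can be done
None
```

The kit is set out as asked and the job is handed in at about 52 s of robot time, with all five pieces in place in the final camera views and nothing dropped or knocked over; the hand-in returned no verdict.

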